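Restock the spice block: oldest to the front, new behind

ROBOT

A 6-joint arm with a two-finger parallel gripper is mounted at the origin on a cart in front of the work surface, level with it; the furniture and walls round the work are solid. World frame = base frame: x ahead of the robot, y to its left, z up, the work surface at z = 0. Lengths are in m, angles in rad, forces in N, time in s.
With the tool pointing down it reaches from about 0.275 to 0.825 m from the base axis. Payload 4.9 kg.
Tool frame: the origin (TCP) lies midway between the tips of the shut fingers; the grasp point (between the pads) lies 19 mm behind it (bot.grip_depth is the distance from the TCP to the grasp point, in m); z points along the fingers, y is the line along which they close (so a half turn about z gives the same grasp; the last joint's range is limited). The gripper opens to 85 mm and grips with 20 to 120 N. Pads are 22 mm wide; open, the fingers measure 114 mm over their backs; the gripper's body (76 mm by 85 mm) begins 54 mm behind the grasp point. The pads swing forward as they close: fully open they stand 13 mm farther back than shut.
Start: joints at [1.124, 0.326, -0.193, 1.052, 0, 1.437], TCP at [0.169, 0.523, 0.231] pointing down, gripper open.
Joint ranges: [-2.65, 2.65], [-0.97, 1.79], [-1.3, 1.35], [-1.93, 2.1], [-1.47, 1.37], [-3.14, 3.14]. Speed limits (rad/s): [2.57, 2.57, 3.14, 3.14, 3.14, 3.14].

INTERFACE

Orientations are given as a unit quaternion [w, x, y, z].
In Python, from cell import bot gives the robot as it stands. Calls block until the motion is done:
- bot.move_pose(position, orientation): joint-space move of the TCP to a pose.
- bot.move_linear(position, speed=0.15, rotation=None, until_force=None): straight line of the TCP; rotation=None keeps the orientation; speed is the mean speed in m/s. With until_force (N) it stops when the force on the tool has changed by that much, and returns True; else False.
- bot.goto_joints(angles): joint-space move.
- bot.set_gripper(opening, grasp_force=None): opening from 0.0 (shut) to 1.0 (fully open); grasp_force is the grip in N (None keeps the last); returns when the fingers have stopped.
- bot.wait(seconds).
- bot.solve_ik(position, orientation): joint angles nearest the present ones, or None.
- bot.camera(name): name is "side" or "top"; returns the picture (384x512x3 uint8, red, green, blue); there is no depth.
- bot.calibration(name): a dict with "mtx" (3x3 intrinsics, pixels), "extrinsics" (4x4, takes a point from world to camera coordinates). Camera axes: x right, y down, z forward; pixel columns grow to the right and rows downward; lengths in m; the calibration is good to about 2 mm. A picture is of the moment at which its call begins. calibration takes no time and is no camera call.
A pose or a line that the arm cannot do raises bot.PlanningError and nothing moves.
- bot.close_job(): hands the job in; it is judged then, once.
Trained networks look in the newest picture that a camera, given by its name, has taken for a name from the list of things; names that differ only in an ending like _2 or _b are one class to them, and where a whole thing is asked for, a point or a joint stands for the part that bears it (a point fixed in the world has none). Each returns a list of dicts, best first, with "confidence" (0 to 1); they miss things now and then, are a little off and sometimes report something else, mostly with a low value. They report only what shows in the picture. A call takes as long as a camera call. They do not tell look-alikes from the thing itself.
- bot.search_frame(camera, thing): "bbox" ([left, top, width, height] in pixels, round what is visible of it).
Readings, each from a call of its own:
- bot.read_clock(): time.
- bot.read_joint_positions(): joint angles.
- bot.read_joint_vel(): joint speeds.
- bot.read_joint_efforts(): joint torques, N m.
- bot.read_position(): TCP position.
- bot.read_tool_rot(): TCP orientation.
- bot.read_ft_force(): force on the tool from outside, world axes, zero at the start.
- bot.read_moment(): the same for the moment, N m.
- bot.read_gripper_width(): opening from 0.0 (shut) to 1.0 (fully open).
- bot.read_finger_force(): force on a finger pad.
Only numpy, scipy, OpenCV 4.12 (cv2) and the standard library are available. Lean on these libraries where they do the work, as an engineer would, in place of code of your own. Each camera call takes 0.05 s, during which the arm holds its last target. There are 200 camera calls.

TASK

Restock the wooden spice block so that the jars already in it get used first: bring every jar that stands in its back row straight forward into the empty front well of its own column, then put the new jar with the same lid colour from the worktop into the well directly behind it. All six jars must end upright and fully down in their wells; set them down gently rather than dropping them, and leave the jars with blue and white lids, which have no place in the block, where they stand.

Things in the scene. Friction and masses are not known exactly. Their poses are not given: they have to be found in the camera images.
- spice_block: fixed pale wood block 142 (x) x 246 (y) x 32 mm with six wells; origin: centre of underside; x axis from the front row (nearer the robot, card holders on that edge) to the back row; yaw within 0.18 rad. Wells at x -32 (front), +32 (back), y +82, 0, -82 mm; 58 mm wide, floor 10 mm above the worktop. Finger room between columns of jars 35 mm, rows 17. A wall cabinet hangs beyond x = 0.62 m, 0.46 m up
- old_red: opened spice jar with a red lid (47 mm across, 97 mm tall, 0.08 to 0.15 kg; round lid on the top 20 mm, rounded-square glass body), upright in a well of the block at the start. The jar in the middle column starts in the front well, those in the outer columns in the back wells; which lid is in which column varies. Origin: centre of its underside, z up
- new_red: new spice jar with a red lid, like the one in the block (47 mm across, 97 mm tall, 0.08 to 0.15 kg; round lid on the top 20 mm, rounded-square glass body), upright on the worktop left of the block among other jars, at least 20 mm apart. Origin: centre of its underside, z up
- old_yellow: opened spice jar with a yellow lid (45 mm across, 100 mm tall, 0.08 to 0.15 kg; round lid on the top 20 mm, rounded-square glass body), upright in a well of the block at the start. The jar in the middle column starts in the front well, those in the outer columns in the back wells; which lid is in which column varies. Origin: centre of its underside, z up
- new_yellow: new spice jar with a yellow lid, like the one in the block (45 mm across, 100 mm tall, 0.08 to 0.15 kg; round lid on the top 20 mm, rounded-square glass body), upright on the worktop left of the block among other jars, at least 20 mm apart. Origin: centre of its underside, z up
- old_green: opened spice jar with a green lid (46 mm across, 105 mm tall, 0.08 to 0.15 kg; round lid on the top 20 mm, rounded-square glass body), upright in a well of the block at the start. The jar in the middle column starts in the front well, those in the outer columns in the back wells; which lid is in which column varies. Origin: centre of its underside, z up
- new_green: new spice jar with a green lid, like the one in the block (46 mm across, 105 mm tall, 0.08 to 0.15 kg; round lid on the top 20 mm, rounded-square glass body), upright on the worktop left of the block among other jars, at least 20 mm apart. Origin: centre of its underside, z up
- blue_jar: bystander: spice jar with a dark blue lid (41 mm across, 105 mm tall) standing among the new jars; no jar in the block has such a lid. Origin at the centre of its underside
- white_jar: bystander: spice jar with a white lid (40 mm across, 109 mm tall) standing among the new jars; no jar in the block has such a lid. Origin at the centre of its underside
Not all that is in view belongs to the job. Leave any orange or turquoise look-alike of the old_green alone.

How it is judged:
At the end, for the whole second after the job is handed in: In every column the old jar is in the front well of its own column (12 mm of the row line, under 85 mm from its start), the new jar of the same lid colour in the back well behind (12 mm; 86 mm between axes); all seated within 6 mm, upright within 0.1 rad, released, at rest (x of old_red in the frame of spice_block between -0.044 and -0.02 m and distance of each of old_red, old_yellow, old_green from where it was at the start of the episode below 0.085 m and x of new_red in the frame of spice_block between 0.02 and 0.044 m and horizontal distance between new_red and old_red below 0.086 m and x of old_yellow in the frame of spice_block between -0.044 and -0.02 m and x of new_yellow in the frame of spice_block between 0.02 and 0.044 m and horizontal distance between new_yellow and old_yellow below 0.086 m and x of old_green in the frame of spice_block between -0.044 and -0.02 m and x of new_green in the frame of spice_block between 0.02 and 0.044 m and horizontal distance between new_green and old_green below 0.086 m and z of each of old_red, old_yellow, old_green, new_red, new_yellow, new_green in the frame of spice_block below 0.016 m and angle between each of old_red, old_yellow, old_green, new_red, new_yellow, new_green's own z axis and vertical below 0.1 rad and linear speed of each of old_red, old_yellow, old_green, new_red, new_yellow, new_green below 0.02 m/s and angular speed of each of old_red, old_yellow, old_green, new_red, new_yellow, new_green below 0.2 rad/s); the robot touches nothing.
It fails at once if a jar that does not belong in the block (dark blue or white lid) is pushed more than 20 mm or knocked over (distance of any of blue_jar, white_jar from where it was at the start of the episode above 0.02 m or angle between any of blue_jar, white_jar's own z axis and vertical above 0.3 rad).
It fails at once if a jar is dropped or thrown: it moves faster than 0.7 m/s (a fall of about 25 mm) with no finger on it ((linear speed of old_red above 0.7 m/s and contact force between the fingers and old_red below 0.1 N) or (linear speed of old_yellow above 0.7 m/s and contact force between the fingers and old_yellow below 0.1 N) or (linear speed of old_green above 0.7 m/s and contact force between the fingers and old_green below 0.1 N) or (linear speed of new_red above 0.7 m/s and contact force between the fingers and new_red below 0.1 N) or (linear speed of new_yellow above 0.7 m/s and contact force between the fingers and new_yellow below 0.1 N) or (linear speed of new_green above 0.7 m/s and contact force between the fingers and new_green below 0.1 N)).
It fails at once if a jar of the spice block or a new one is knocked over (tilted more than 45 degrees) (angle between any of old_red, old_yellow, old_green, new_red, new_yellow, new_green's own z axis and vertical above 0.785 rad).
It also fails if it takes over 109 s, if anything falls off the work surface, if the arm or the gripper's body presses on something with over 40 N, if the wrist force passes 120 N, or if a joint passes its speed limit or range.

## Working session

There is one attempt and no reset: what is moved stays moved. The work goes in short steps, each a Python script; the robot and the scene stay as the last script left them, time stands still between calls to the robot, and variables do not carry over. Pictures are saved under pics/ and viewed, at most 14 in all, crops included, and the job is handed in when it is done.

```bash
mkdir -p pics; ls
python3 - <<'E'
from cell import bot
import cv2,numpy as np
np.set_printoptions(precision=4,suppress=True)
for n in("top","side"):
    im=bot.camera(n); cv2.imwrite(f"pics/{n}0.png",im[:,:,::-1])
    c=bot.calibration(n);print(n,c["mtx"],c["extrinsics"])
    for t in ["spice_block","old_red","old_yellow","old_green","blue_jar","white_jar"]:
        print(t,[(np.round(d["bbox"]).tolist(),round(d["confidence"],2)) for d in bot.search_frame(n,t)])
print(bot.read_clock(),bot.read_tool_rot(),bot.grip_depth)
E
```

```text
pics
top [[445.3935   0.     250.6042]
 [  0.     445.3935 188.3812]
 [  0.       0.       1.    ]] [[-0.0029 -1.     -0.0024  0.1031]
 [-0.9752  0.0034 -0.2215  0.5086]
 [ 0.2215  0.0017 -0.9752  0.9842]
 [ 0.      0.      0.      1.    ]]
spice_block [([273.0, 171.0, 111.0, 70.0], 0.94)]
old_red [([346.0, 173.0, 30.0, 32.0], 0.68)]
old_yellow [([320.0, 202.0, 28.0, 26.0], 0.8), ([151.0, 184.0, 28.0, 27.0], 0.4)]
old_green [([373.0, 125.0, 38.0, 36.0], 0.96), ([223.0, 215.0, 19.0, 27.0], 0.83), ([280.0, 180.0, 23.0, 28.0], 0.76), ([237.0, 163.0, 16.0, 32.0], 0.69)]
blue_jar [([197.0, 184.0, 21.0, 26.0], 0.62)]
white_jar [([105.0, 191.0, 30.0, 23.0], 0.66)]
side [[349.6839   0.     249.1905]
 [  0.     349.6839 197.1118]
 [  0.       0.       1.    ]] [[-0.9901 -0.1401 -0.0065  0.5152]
 [-0.0535  0.4198 -0.9061  0.0275]
 [ 0.1297 -0.8968 -0.4231  0.915 ]
 [ 0.      0.      0.      1.    ]]
spice_block [([247.0, 163.0, 53.0, 44.0], 0.94)]
old_red [([248.0, 142.0, 20.0, 19.0], 0.71)]
old_yellow [([274.0, 150.0, 14.0, 33.0], 0.78)]
old_green [([225.0, 177.0, 23.0, 40.0], 0.93), ([221.0, 139.0, 17.0, 30.0], 0.8), ([274.0, 183.0, 20.0, 50.0], 0.78), ([251.0, 162.0, 17.0, 33.0], 0.7), ([229.0, 232.0, 23.0, 72.0], 0.56)]
blue_jar [([238.0, 190.0, 20.0, 50.0], 0.85), ([249.0, 163.0, 21.0, 31.0], 0.37)]
white_jar [([227.0, 233.0, 24.0, 72.0], 0.67)]
0.7 [-0.      0.1558  0.9878  0.    ] 0.0187
```

```bash
python3 -c "
import cv2
a=cv2.imread('pics/top0.png')[90:290,60:430];cv2.imwrite('pics/t1.png',cv2.resize(a,None,fx=2.15,fy=2.15,interpolation=2))
a=cv2.imread('pics/side0.png')[110:330,150:350];cv2.imwrite('pics/s1.png',cv2.resize(a,None,fx=2.7,fy=2.7,interpolation=2))"
```

```text
(no output)
```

View pics/t1.png

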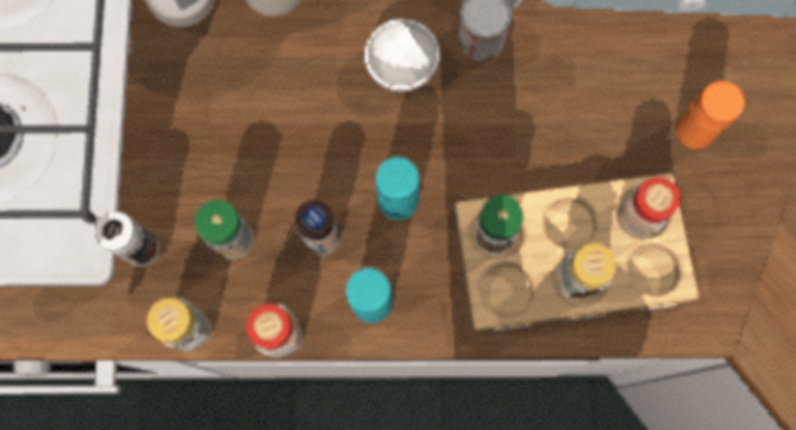

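View pics/s1.png

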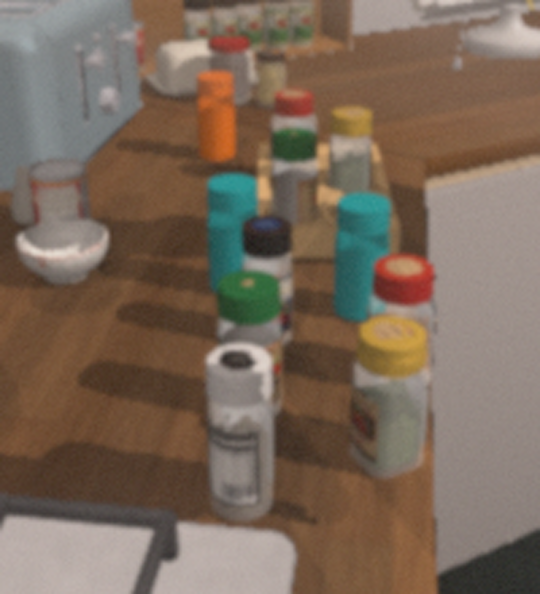

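The top view (crop px) shows these candidates:
- **Old jars:** green (500,217) and red (657,199) in the back wells, yellow (594,266) in the front middle well.
- **New jars:** green (218,222), red (270,327), yellow (170,322).
- **Leave alone:** blue (315,217), white (122,235), turquoise (397,175) and (369,285), orange (720,103).

Next I'll fit the poses.

```bash
cat > vis.py <<'E'
import cv2,numpy as np,json
from scipy.optimize import least_squares,minimize
H=dict(red=.097,yellow=.100,green=.105,blue=.105,white=.109); D=dict(red=.047,yellow=.045,green=.046,blue=.041,white=.040)
def proj(c,P):
    P=np.asarray(P,float);q=P@c["extrinsics"][:3,:3].T+c["extrinsics"][:3,3];q=q@c["mtx"].T;return q[:,:2]/q[:,2:]
A=np.linspace(0,2*np.pi,40)
def hullc(c,x,y,z,d):
    P=[[x+d/2*np.cos(a),y+d/2*np.sin(a),h] for h in(z,z-.02) for a in A]
    h=cv2.convexHull(proj(c,P).astype(np.float32)).reshape(-1,2);return h
def hc(h):
    m=cv2.moments(h.reshape(-1,1,2));return np.array([m["m10"]/m["m00"],m["m01"]/m["m00"]])
def mask(im,col):
    h,s,v=cv2.split(cv2.cvtColor(im,cv2.COLOR_RGB2HSV));h=h.astype(int)
    return {"red":((h<6)|(h>172))&(s>140)&(v>60),"yellow":(h>17)&(h<32)&(s>140)&(v>90),"green":(h>55)&(h<82)&(s>110)&(v>25)}[col].astype(np.uint8)
def jar(im,c,col,uv,base=0):
    "lid axis (x,y) of the jar whose lid lies near pixel uv"
    m=cv2.morphologyEx(mask(im,col),cv2.MORPH_CLOSE,np.ones((5,5),np.uint8))
    n,l,st,ce=cv2.connectedComponentsWithStats(m)
    k=[i for i in range(1,n) if st[i,4]>40];k=min(k,key=lambda i:np.hypot(*(ce[i]-uv)))
    cs,_=cv2.findContours((l==k).astype(np.uint8),0,2);t=np.zeros_like(m);cv2.drawContours(t,[cv2.convexHull(np.vstack(cs))],-1,1,-1)
    mm=cv2.moments(t,True);cc=np.array([mm["m10"],mm["m01"]])/mm["m00"]
    f=lambda p:hc(hullc(c,p[0],p[1],base+H[col],D[col]))-cc
    p=least_squares(f,[.4,.2]).x
    return p,mm["m00"],cv2.contourArea(hullc(c,*p,base+H[col],D[col]))
E
python3 - <<'E'
from vis import *
from cell import bot
np.set_printoptions(precision=4,suppress=True)
im=cv2.imread("pics/top0.png")[:,:,::-1].copy();c=bot.calibration("top")
t=lambda u,v:np.array([u,v])/2.15+[60,90]
J={}
for n,u,b in[("old_green",(500,217),.01),("old_red",(657,199),.01),("old_yellow",(594,266),.01),("new_green",(218,222),0),("new_red",(270,327),0),("new_yellow",(170,322),0)]:
    p,a1,a2=jar(im,c,n[4:],t(*u),b);J[n]=p;print(n,p,a1,a2)
def back(uv,z):
    return least_squares(lambda p:proj(c,[[p[0],p[1],z]])[0]-uv,[.4,.2]).x
for n,u,z in[("blue",(315,217),.1),("white",(122,235),.1),("tq1",(397,175),.105),("tq2",(369,285),.105),("orange",(720,103),.1)]:print(n,back(t(*u),z))
hs=cv2.cvtColor(im,cv2.COLOR_RGB2HSV);h,s,v=cv2.split(hs)
w=((v>140)&(h>8)&(h<32)&(s>40)).astype(np.uint8)
w[:168]=0;w[250:]=0;w[:,:265]=0;w[:,390:]=0
x,y,z=[.5,-.1,0]
S=[[sx*.071,sy*.123,z] for sx in(-1,1) for sy in(-1,1) for z in(0,.032)]
def pts(p):
    C,s=np.cos(p[2]),np.sin(p[2]);return[[p[0]+C*a-s*b,p[1]+s*a+C*b,z] for a,b,z in S]
cs,_=cv2.findContours(w,0,2);cs=[q for q in cs if cv2.contourArea(q)>15]
obs=np.zeros_like(w);cv2.drawContours(obs,[cv2.convexHull(np.vstack(cs))],-1,1,-1)
def cost(p):
    h=cv2.convexHull(proj(c,pts(p)).astype(np.float32)).reshape(-1,2);k=np.zeros((384,512),np.uint8)
    cv2.fillPoly(k,[np.round(h*16).astype(np.int32)],1,shift=4)
    # exclude lids region beyond upper border: plain IoU
    return 1-(k&obs).sum()/(k|obs).sum()
best=min((minimize(cost,[x0,y0,a],method="Nelder-Mead",options=dict(initial_simplex=[[x0,y0,a],[x0+.02,y0,a],[x0,y0+.02,a],[x0,y0,a+.1]])) for x0,y0 in[back((329,206),.03)] for a in(-.12,0,.12)),key=lambda r:r.fun)
print("block",best.x,best.fun);p=best.x
o=im[:,:,::-1].copy();o=cv2.resize(o,None,fx=4,fy=4)
def dr(h,col):cv2.polylines(o,[np.round((h+.5)*4).astype(np.int32)],True,col,1)
dr(cv2.convexHull(proj(c,pts(p)).astype(np.float32)).reshape(-1,2),(255,0,255))
C,s=np.cos(p[2]),np.sin(p[2]);R=np.array([[C,-s],[s,C]])
for n in J:
    dr(hullc(c,*J[n],(.01 if n[0]=="o" else 0)+H[n[4:]],D[n[4:]]),(255,255,0))
    if n[0]=="o":print(n,"in block",R.T@(J[n]-p[:2]))
for a in(-.032,.032):
    for b in(-.082,0,.082):
        q=p[:2]+R@[a,b];dr(proj(c,[[q[0]+.029*np.cos(t),q[1]+.029*np.sin(t),.032] for t in A]),(0,0,255))
cv2.imwrite("pics/fit.png",cv2.vconcat([o[620:1010,1040:1640],]));cv2.imwrite("pics/fit2.png",o[660:1050,400:1000])
json.dump(dict(block=list(p),**{k:list(v) for k,v in J.items()}),open("J.json","w"))
E
```

```text
old_green [0.4929 0.0079] 276.0 370.39618079480715
old_red [ 0.5126 -0.156 ] 343.0 395.74794305255637
old_yellow [ 0.4432 -0.0857] 305.0 366.6000290783122
new_green [0.4907 0.3032] 293.0 373.8594923198689
new_red [0.3827 0.2472] 344.0 389.49909215269145
new_yellow [0.3893 0.35  ] 352.0 376.3189842250431
blue [0.4937 0.2001]
white [0.4753 0.3999]
tq1 [0.5373 0.1147]
tq2 [0.4215 0.1432]
orange [ 0.617  -0.2303]
block [ 0.4597 -0.0863 -0.0089] 0.16580444904293845
old_green in block [0.0323 0.0945]
old_red in block [ 0.0535 -0.0692]
old_yellow in block [-0.0165  0.0005]
```

View pics/fit.png

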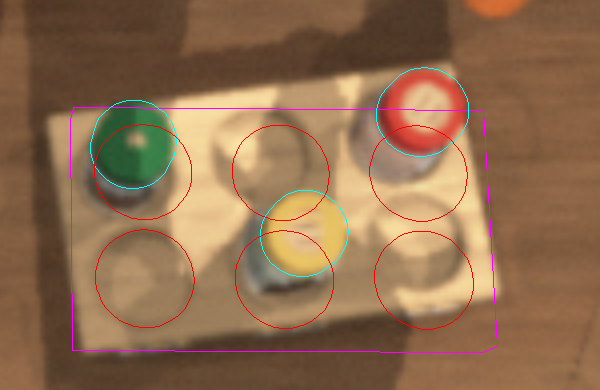

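View pics/fit2.png

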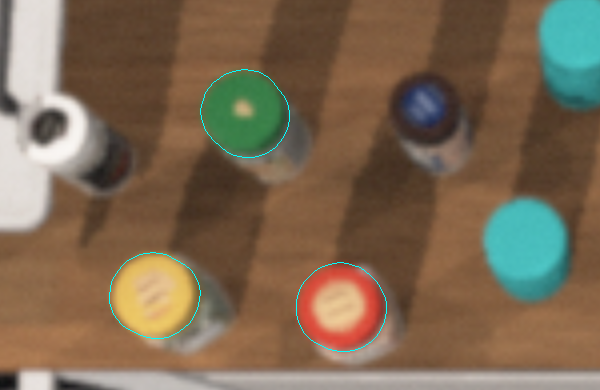

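The lid fits sit well on all six jars. The block fit is off because shadow disturbed its mask, so I'll refit from visible features: back corners (48,117) and (452,63), front bottom corners (85,350) and (498,295), and well rims (147,277), (415,237) and (263,160).

Run:
```python
from vis import *
from cell import bot
np.set_printoptions(precision=4,suppress=True)
c=bot.calibration("top");J=json.load(open("J.json"))
F=[(.071,.123,.032,48,117),(.071,-.123,.032,452,63),(-.071,.123,0,85,350),(-.071,-.123,0,498,295),(-.032,.082,.032,147,277),(-.032,-.082,.032,415,237),(.032,0,.032,263,160)]
M=np.array(F);uv=M[:,3:]/4+[259.5,154.5]
def W(p,L):
    C,s=np.cos(p[2]),np.sin(p[2]);return np.c_[L[:,:2]@np.array([[C,-s],[s,C]]).T+p[:2],L[:,2]]
r=least_squares(lambda p:(proj(c,W(p,M[:,:3]))-uv).ravel(),J["block"],loss="soft_l1")
p=r.x;print("block",p);print((proj(c,W(p,M[:,:3]))-uv)*4)
C,s=np.cos(p[2]),np.sin(p[2]);R=np.array([[C,-s],[s,C]])
for n in J:
    if n[0]=="o":print(n,R.T@(np.array(J[n])-p[:2]))
J["block"]=list(p);json.dump(J,open("J.json","w"))
o=cv2.resize(cv2.imread("pics/top0.png"),None,fx=4,fy=4)
def dr(P,col):cv2.polylines(o,[np.round((proj(c,P)+.5)*4).astype(np.int32)],True,col,1)
for z in(0,.032):dr(W(p,np.array([(a*.071,b*.123,z) for a,b in((1,1),(1,-1),(-1,-1),(-1,1))])),(255,0,255))
for a in(-.032,.032):
  for b in(-.082,0,.082):dr(W(p,np.array([(a+.029*np.cos(t),b+.029*np.sin(t),.032) for t in A])),(0,0,255))
cv2.imwrite("pics/fit3.png",o[620:1010,1040:1640])
```

```text
block [ 0.4726 -0.0816  0.142 ]
[[  1.9802   0.6746]
 [  0.1465  -2.7409]
 [ -0.7334   7.708 ]
 [-11.8129   3.6682]
 [ -1.0266  -0.6121]
 [  4.7072  -0.4883]
 [  0.4832  -8.5325]]
old_green [0.0327 0.0857]
old_red [ 0.0291 -0.0793]
old_yellow [-0.0297  0.0002]
```

View pics/fit3.png

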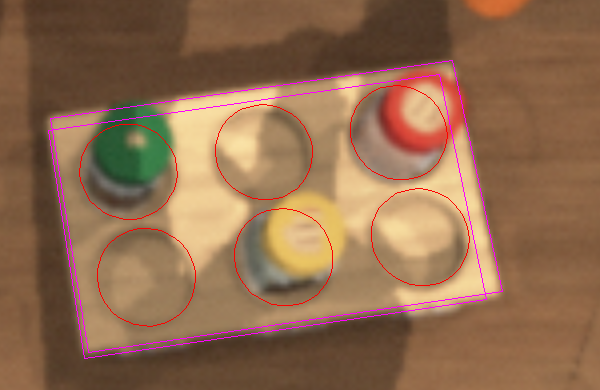

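The block fits well: yaw 0.142 rad, and the old jars sit within 4 mm of their wells. Old green and red are in the back outer wells and yellow is in the middle front one, as described. All the new jars have at least 95 mm spacing, so one gripper yaw (closing along block y) works for every grasp. Moving old_red first.

```bash
cat > mv.py <<'E'
from vis import *
from cell import bot
np.set_printoptions(precision=4,suppress=True)
J=json.load(open("J.json"));B=np.array(J["block"]);C,s=np.cos(B[2]),np.sin(B[2]);R=np.array([[C,-s],[s,C]])
a=(np.pi+B[2])/2;Q=[0,np.cos(a),np.sin(a),0]
OPEN=.76;TIP=.033
def well(x,y):return B[:2]+R@[x,y]
def to(xy,z,v=.2,**k):return bot.move_linear([xy[0],xy[1],z],speed=v,**k)
def grasp(n,travel=None,travel_z=None):
    xy=np.array(J[n]);col=n[4:];base=.01 if n[0]=="o" else 0;z=base+H[col]-TIP
    bot.set_gripper(OPEN,40)
    hi=travel_z or z+.06
    p=bot.read_position()
    if p[2]<hi-.003:to(p[:2],hi)
    bot.move_pose([xy[0],xy[1],hi],Q)
    hit=to(xy,z,.12,until_force=8)
    bot.set_gripper(0,40)
    print(n,"hit",hit,"width",bot.read_gripper_width(),"F",bot.read_finger_force(),"dz",bot.read_position()[2]-z,"t",bot.read_clock())
    return z-base
def place(dst,zg,lift):
    p=bot.read_position();to(p[:2],zg+lift,.12);to(dst,zg+lift,.2)
    print("carry width",bot.read_gripper_width())
    to(dst,zg+.014,.1);h=to(dst,zg+.006,.03,until_force=4)
    print("contact",h,"jar z",bot.read_position()[2]-zg)
    bot.set_gripper(OPEN);q=bot.read_position();to(q[:2],zg+.05,.15);print("t",bot.read_clock())
E
python3 - <<'E'
from mv import *
print([bot.solve_ik([*well(x,y),.22],Q) is not None for x in(-.032,.032) for y in(-.082,0,.082)],bot.solve_ik([*well(.032,-.082),.2],Q))
bot.move_pose([*(J["old_red"]),.2],Q)
zg=grasp("old_red",travel_z=.2)
place(well(-.032,-.082),zg,.05)
im=bot.camera("top");cv2.imwrite("pics/t2.png",cv2.resize(im[140:260,250:420,::-1],None,fx=4,fy=4))
E
```

```text
[True, True, True, True, True, True] [-0.4345  0.3302 -0.2704  0.9702  0.     -0.5765]
old_red hit False width 0.5641119023330273 F 38.86862657032907 dz 0.0014042848407815056 t 5.4917
carry width 0.562160084574495
contact True jar z 0.012443417697798331
t 7.8667
```

View pics/t2.png

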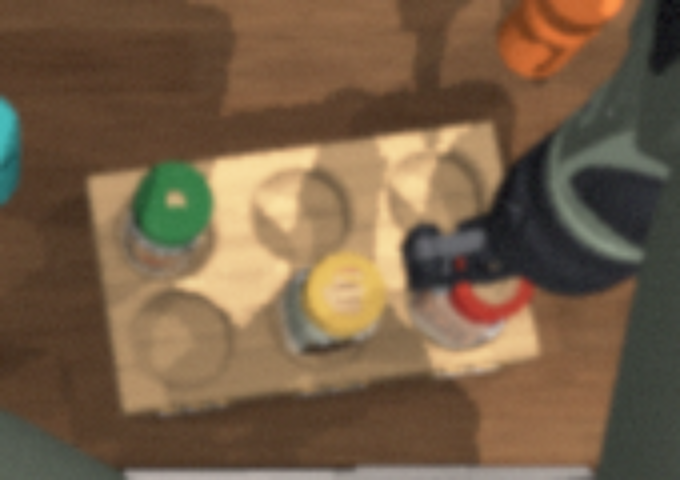

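The picture shows old_red standing in the front right well with its lid at about (490,295), and the gripper above it. Contact height also matches the well floor. Next is old_green, then new_red.

```bash
sed -i 's/^    bot.set_gripper(OPEN);q/    assert bot.read_position()[2]-zg<.0165,"not seated"\n    bot.set_gripper(OPEN);q/' mv.py
python3 - <<'E'
from mv import *
p=bot.read_position();to(p[:2],.19)
zg=grasp("old_green",travel_z=.19)
place(well(-.032,.082),zg,.05)
p=bot.read_position();to(p[:2],.2)
zg=grasp("new_red",travel_z=.2)
place(well(.032,-.082),zg,.145)
p=bot.read_position();to(p[:2],.2)
bot.move_pose([.39,.30,.2],Q)
im=bot.camera("top");cv2.imwrite("pics/t3.png",cv2.resize(im[130:290,60:420,::-1],None,fx=2.2,fy=2.2));cv2.imwrite("pics/t3raw.png",im[:,:,::-1])
E
```

```text
old_green hit False width 0.5159968894746377 F 40.54673195932992 dz 0.0009265144825440497 t 10.7833
carry width 0.5130893074756049
contact True jar z 0.010715624107115837
t 13.25
new_red hit False width 0.5215517950984263 F 39.7630963800475 dz 0.0009933400343616616 t 16.625
carry width 0.5254675863708725
contact True jar z 0.011050192236052747
t 22.7167
```

View pics/t3.png

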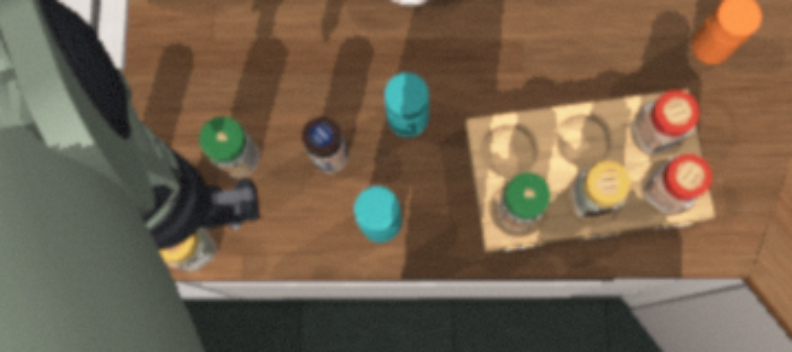

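Both reds and old_green are seated in their wells, and the bystanders haven't moved. Next are new_yellow and new_green.

Run:
```python
from mv import *
zg=grasp("new_yellow",travel_z=.2)
place(well(.032,0),zg,.145)
p=bot.read_position();to(p[:2],.21)
zg=grasp("new_green",travel_z=.21)
place(well(.032,.082),zg,.145)
p=bot.read_position();to(p[:2],.22)
bot.move_pose([.35,.3,.25],Q);bot.wait(.5)
im=bot.camera("top");c=bot.calibration("top")
cv2.imwrite("pics/t4.png",cv2.resize(im[130:290,60:420,::-1],None,fx=2.2,fy=2.2))
for col,uv in dict(red=((366,182),(372,211)),yellow=((325,180),(336,215)),green=((290,185),(299,219))).items():
    for u in uv:
        q=jar(im,c,col,np.array(u),.01);print(col,R.T@(q[0]-B[:2]),q[1:])
i2=bot.camera("side");cv2.imwrite("pics/s4.png",cv2.resize(i2[110:330,150:350,::-1],None,fx=2.7,fy=2.7))
```

```text
new_yellow hit False width 0.5292527829035453 F 40.2726066095056 dz 0.0011194773341414027 t 27.2
carry width 0.5324292914344261
contact True jar z 0.011111171562555838
t 33.3667
new_green hit False width 0.5148798196935774 F 40.28914694645209 dz 0.0009458236748901977 t 37.2333
carry width 0.5141118933690766
contact True jar z 0.010667262344372652
t 42.7
red [ 0.0318 -0.0835] (360.0, 395.8136643720791)
red [-0.0349 -0.0822] (356.0, 407.1418755191844)
yellow [ 0.0327 -0.0025] (312.0, 358.98469678568654)
yellow [-0.0298  0.0001] (306.0, 366.62038657511584)
green [0.0325 0.0818] (283.0, 370.65910614212044)
green [-0.0314  0.0822] (295.0, 376.91262835403904)
```

View pics/t4.png

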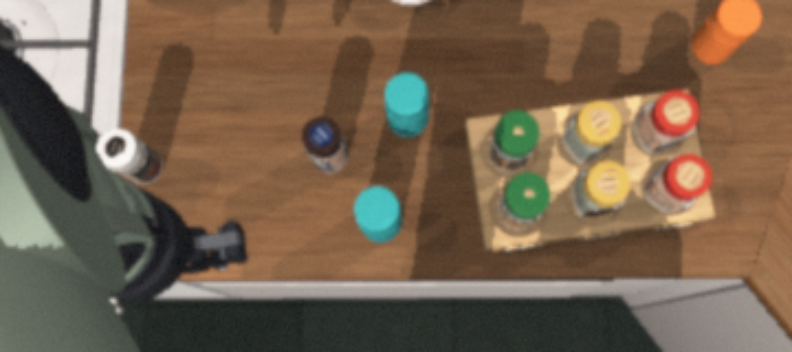

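View pics/s4.png

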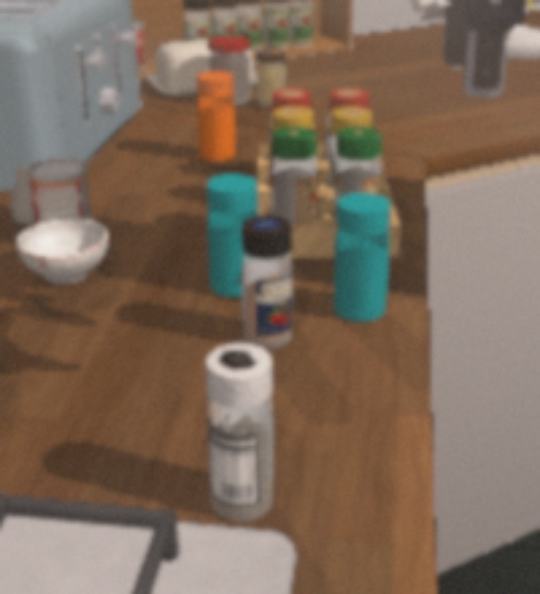

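All six jars stand upright in their wells, measured within 3 mm of the well centres. The blue and white jars are where they started, and the arm is clear.

```bash
python3 -c "
from cell import bot
print(bot.close_job())"
```

```text
the job is handed in; nothing more can be done
None
```

The spice block is restocked and handed in at about 43 s of the 109 s allowed: old jars in front, matching new jars behind, all six seated upright, and the blue and white jars not moved; no verdict was returned at hand-in.

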